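# Click the microscope lamp selector on one position

### The job

The lamp selector of the inspection microscope is the control pod with the straight bar-shaped grip; it is locked until its knob is pushed in. Push the bar knob in, turn it clockwise (seen from above) to the next of its three marked positions without going past it, and let it spring fully back out there. Leave the round fluted dimmer knob on the neighbouring pod as it is set.

Things in the scene. Friction and masses are not known exactly. Their poses are not given: they have to be found in the camera images.
- selector_grip (a point): Grip point on the turning axis of the selector knob, 87.5 mm above the table when out; turns and sinks with it. Black knob: round flange 60 mm wide (upper face 22 mm below this point) with an upright straight bar 56 long, 16 thick, 33 mm tall (top 11 mm above this point), white pointer line on one end. x: along the bar to the pointer, z up. On a fixed grey pod 100 x 100 x 45 mm.
- selector (a joint): Turn of the selector about its vertical axis, rad: 0 at the first tick (start), 1.047 (60 deg clockwise from above) at the second, middle one of three white ticks on its pod, 2.094 at the third. Locked while out (2 deg play, up to 5 if forced); turns lightly when 8 mm or more in. Let go within 8 deg of a position it springs out and centres itself; elsewhere it stays down.
- selector_push (a joint): How far the selector knob is pushed straight down, m: 0 fully out, 0.010 at the stop. Return spring about 6 N when out, 10 N at the stop.
- dimmer_mark (a point): White mark on top of the round fluted dimmer knob, 18 mm from its axis (x points outward, z up), 78 mm above the table. Black, 54 mm wide at the foot, 30 mm tall, turns easily; on its own fixed pod like the selector's. A third such pod has a flat rocker. The three pods swap places, centres at least 150 mm apart; small loose items stand around them.
Things that resemble listed ones, but are neither listed nor needed, are in the scene too. Leave any red look-alike of the part that bears selector_grip alone.

How it is judged (in metres and radians):
On the way, in this order (a step that is already met when the one before it is completed fails the run):
1. the selector is pushed in at its first position (value of joint selector_push above 0.006 m and value of joint selector below 0.35 rad), for 0.05 s.
2. the selector is turned to its second position (value of joint selector between 0.85 and 1.25 rad), for 0.1 s.
At the end, for the whole second after the job is handed in: The selector knob stands at its second (middle) position within 10 degrees, sprung out to within 2.5 mm, and the dimmer mark is within 6 mm of where it started (value of joint selector between 0.87 and 1.22 rad and value of joint selector_push below 0.0025 m and distance of dimmer_mark from where it was at the start of the episode below 0.006 m); the robot touches nothing.
It fails at once if the selector is turned well past its second position (value of joint selector above 1.55 rad).
It fails at once if the dimmer is turned (distance of dimmer_mark from where it was at the start of the episode above 0.008 m).
It also fails if it takes over 35 s, if anything falls off the work surface, if the arm or the gripper's body presses on something with over 40 N, if the wrist force passes 120 N, or if a joint passes its speed limit or range.

### The arm

A 6-joint arm with a two-finger parallel gripper is mounted at the origin on the work surface. World frame = base frame: x ahead of the robot, y to its left, z up, the work surface at z = 0. Lengths are in mm, angles in rad, forces in N, time in s.
With the tool pointing down it reaches from about 350 to 975 mm from the base axis. Payload 7.1 kg.
Tool frame: the origin (TCP) lies midway between the tips of the shut fingers; the grasp point (between the pads) lies ctrl.grip_point_offset behind it (ctrl.grip_point_offset is the distance from the TCP to the grasp point, in mm); z points along the fingers, y is the line along which they close (so a half turn about z gives the same grasp; the last joint's range is limited). The gripper opens to 88 mm and grips with 3 to 60 N. Pads are 20 mm wide; open, the fingers measure 115 mm over their backs; the gripper's body (75 mm by 178 mm) begins 61 mm behind the grasp point.
Start: joints at [1.187, 0.423, 1.63, -0, 1.089, -0.019], TCP at [222.944, 583.867, 222.675] pointing down, gripper open.
Joint ranges: [-3, 3], [-0.9, 2.11], [0.09, 2.58], [-1.31, 4.45], [0.11, 2.69], [-2.54, 2.54]. Speed limits (rad/s): [2.39, 2.39, 3.01, 3.14, 3.14, 3.14].

### API

Orientations are given as a rotation vector (axis times angle).
In Python, from workcell import ctrl, get_image, close_job, finder gives the robot as it stands.
- The arm moves only by the tool servo_tool, never from a script. Its argument "deltas" is a list of rows, each a list of 2 entries, a list of its own where there are three numbers: the shift along the tool's x, y, z in mm, then the turn, a rotation vector about the tool's x, y, z in rad. A call has 1 to 5 rows; each row is the pose to reach, as a shift and turn from the pose commanded when the call began, along the tool's axes at that moment; what a row does not reach only later rows make up. A row lasts 1/12 s, in which the tool goes at most 41.7 mm and 7.16 degrees, less where a joint would pass 70% of its speed; a pose out of reach is approached as far as the arm can. A call with a gripper value outside its range is refused whole. "grip" is the closure, from -1 (fully open) to 1 (shut), so that 0 is half open, set as the call begins (left out, the last holds). The fingers move at their own pace and stop on an object; the grip force is fixed at half the most. Time passes only in rows, so rows that repeat a pose let the fingers close. It gives the time, the measured TCP pose, the force, the opening and the grip force at its end, in the units of the state.
- ctrl.get_obs(): the state, without advancing time (a new reading comes with each control period).
- get_image(name): name is "scene" or "top"; returns a dict with "frame" (400x640x3 uint8, blue, green, red), "depth" (400x640 float32, mm along the optical axis (not along the pixel's ray), 0 where there is no reading), "K" (3x3 intrinsics, pixels), "pose" (4x4, takes a point from camera to world coordinates). Camera axes: x right, y down, z forward; pixel columns grow to the right and rows downward; lengths in mm; the calibration is good to about 2 mm. A picture is of the moment at which its call begins.
- close_job(): hands the job in; it is judged then, once.
Trained networks look in a picture, given as the dict that the camera call returned (one of the last four; its "shot" number tells which), for a name from the list of things; names that differ only in an ending like _2 or _b are one class to them, and where a whole thing is asked for, a point or a joint stands for the part that bears it (a point fixed in the world has none). Each returns a list of dicts, best first, with "score" (0 to 1); they miss things now and then, are a little off and sometimes report something else, mostly with a low value. They report only what shows in the picture. A call takes as long as a camera call. They do not tell look-alikes from the thing itself.
- finder.search_frame(query, picture): "rect" ([centre column, centre row, width, height] as shares, 0 to 1, of the picture: columns of its width, rows of its height, round what is visible of it).
- finder.silhouettes(query, picture): "mask" (400x640 bool, what is visible of it) and "rect" ([centre column, centre row, width, height] as shares, 0 to 1, of the picture: columns of its width, rows of its height, round what is visible of it).
The state is a dict: "t": time; "qpos": joint angles; "qvel": joint speeds; "joint_torque": joint torques, N m; "ee_pos": TCP position; "orientation": TCP orientation; "ft_force": force on the tool from outside, world axes, zero at the start; "moment": the same for the moment, N m; "width": finger opening in mm; "grasp_force": force on a finger pad.
Only numpy, scipy, OpenCV 4.12 (cv2) and the standard library are available. Lean on these libraries where they do the work, as an engineer would, in place of code of your own. Each camera call takes 0.05 s, during which the arm holds its last target. There are 200 camera calls.

## Working session

There is one attempt and no reset: what is moved stays moved. The work goes in short steps, Python scripts to look and compute and a tool call to move; the robot and the scene stay as the last step left them, time stands still between calls to the robot, and variables do not carry over. Pictures are saved under pics/ and viewed, at most 10 in all, crops included, and the job is handed in when it is done.

Besides the shell and the picture viewer there is one more tool, called after "Emit:" by a JSON object that holds its "method" and its "body", one argument or row to a line. servo_tool: Moves the arm, as the interface text tells. Its arguments: {"type":"object","properties":{"deltas":{"type":"array","items":{"type":"array"}},"grip":{"type":"number"}},"required":["deltas"]}

```bash
mkdir -p pics
cat > h.py <<'E'
import numpy as np, cv2
from workcell import ctrl, get_image, finder
def world(p, mask):
    v,u=np.nonzero(mask&(p["depth"]>0)); d=p["depth"][v,u]; K=p["K"]
    c=np.stack([(u-K[0,2])/K[0,0]*d,(v-K[1,2])/K[1,1]*d,d,np.ones_like(d)])
    return (p["pose"]@c)[:3].T,u,v
E
python3 - <<'E'
from h import *
print(ctrl.get_obs(), ctrl.grip_point_offset)
for n in ("top","scene"):
    p=get_image(n); cv2.imwrite(f"pics/{n}0.png",p["frame"])
    for q in ("selector_grip","dimmer_mark"):
        for r in finder.silhouettes(q,p):
            W,u,v=world(p,r["mask"]); print(n,q,round(r["score"],2),np.round(np.array(r["rect"])*[640,400,640,400]),np.round(np.median(W,0)),W[:,2].max().round())
E
```

```text
{'t': 0.0, 'qpos': array([ 1.18700168e+00,  4.23859398e-01,  1.63063185e+00, -3.55737855e-05,
        1.08856782e+00, -1.89847092e-02]), 'qvel': array([ 0.00217049, -0.00020432, -0.001199  , -0.00012068,  0.00213604,
        0.00156187]), 'joint_torque': array([-1.06396954e-03, -5.44604874e+01, -2.73660189e+01,  6.41275733e-02,
        2.27510557e-02, -8.49662433e-05]), 'ee_pos': array([222.76510414, 583.39992287, 221.91293803]), 'orientation': array([-5.69796440e-01, -3.08922033e+00,  2.26659967e-03]), 'ft_force': array([ 0.07710227, -0.83178889, -0.84641057]), 'moment': array([ 0.00153394, -0.01723272,  0.01446868]), 'grasp_force': 0.0, 'width': 87.81750911925077} 18.700000000000003
top selector_grip 0.89 [405.  97.  33.  25.] [ 691. -162.   72.] 103.0
top selector_grip 0.72 [423. 182.  35.  28.] [ 511. -200.   68.] 103.0
top selector_grip 0.67 [433. 284.  34.  31.] [ 310. -217.   67.] 103.0
top dimmer_mark 0.91 [327. 206.  31.  28.] [464.  -1.  78.] 83.0
top dimmer_mark 0.16 [423. 182.  31.  30.] [ 512. -200.   68.] 103.0
scene selector_grip 0.91 [301. 306.  31.  27.] [ 703. -170.   73.] 102.0
scene selector_grip 0.86 [202. 191.  24.  27.] [ 315. -224.   78.] 103.0
scene selector_grip 0.69 [248. 249.  25.  24.] [ 522. -206.   76.] 103.0
scene dimmer_mark 0.64 [312. 201.  18.  22.] [473. -10.  76.] 82.0
```

```bash
cd pics; python3 -c "
import cv2,numpy as np
cv2.imwrite('b.png',cv2.resize(np.vstack([cv2.imread('top0.png'),cv2.imread('scene0.png')]),(480,600),interpolation=3))"
```

```text
(no output)
```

View pics/top0.png

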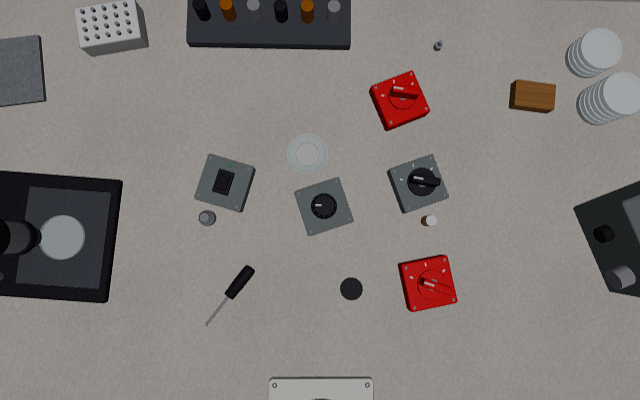

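Three bar-knob candidates show in the top view: red at (403,98), black on a grey pod at (423,182) and red at (433,284). The dimmer is at (324,206) and the rocker at (223,182). I choose the black one at (423,182) and will check it in a crop.

Run:
```python
from h import *
p=get_image("top"); f=p["frame"]
cv2.imwrite("pics/c1.png",cv2.resize(f[145:235,380:480],None,fx=6,fy=6,interpolation=cv2.INTER_CUBIC))
m=np.zeros(f.shape[:2],bool); m[150:215,385:455]=True
W,u,v=world(p,m)
for lo,hi in((90,110),(58,72),(38,52)):
    s=(W[:,2]>lo)&(W[:,2]<hi); P=W[s]
    r=cv2.minAreaRect(P[:,:2].astype(np.float32)); print(lo,s.sum(),P.mean(0).round(1),r)
    if lo==90:
        q=P[:,:2]-P[:,:2].mean(0); w,V=np.linalg.eigh(q.T@q); print("dir",V[:,1],np.degrees(np.arctan2(V[1,1],V[0,1])))
        br=f[v[s],u[s]].mean(1); i=br>120; print("white",P[i].mean(0) if i.any() else None,i.sum())
# white pixels on pod (ticks)
i=(f[v,u].min(1)>150)&(W[:,2]>35)
for a,b in zip(W[i],zip(u[i],v[i])): print(a.round(0),b)
```

```text
90 244 [ 515.2 -201.3   98.2] ((515.68115234375, -202.328125), (56.07157516479492, 16.13506317138672), 80.72661590576172)
dir [0.16047692 0.98703959] 80.76542043504864
white [ 518.0765688  -185.58977602   99.0482644 ] 19
58 404 [ 513.4 -199.3   66.1] ((515.9589233398438, -200.13442993164062), (58.312965393066406, 55.232017517089844), 0.8105717301368713)
38 1531 [ 513.5 -197.3   45.4] ((515.8582153320312, -201.84014892578125), (100.11060333251953, 99.8804702758789), 19.973247528076172)
[ 553. -190.   44.] (np.int64(413), np.int64(165))
[ 550. -190.   47.] (np.int64(413), np.int64(166))
[ 546. -227.   49.] (np.int64(431), np.int64(168))
[ 544. -228.   46.] (np.int64(431), np.int64(169))
[ 519. -180.   99.] (np.int64(415), np.int64(177))
[ 519. -182.  100.] (np.int64(416), np.int64(177))
[ 519. -184.  100.] (np.int64(417), np.int64(177))
[ 519. -185.  101.] (np.int64(418), np.int64(177))
[ 519. -187.  101.] (np.int64(419), np.int64(177))
[ 517. -188.   97.] (np.int64(419), np.int64(178))
[ 517. -192.   97.] (np.int64(421), np.int64(178))
[ 517. -194.  100.] (np.int64(422), np.int64(178))
[ 522. -162.   47.] (np.int64(400), np.int64(179))
[ 522. -164.   48.] (np.int64(401), np.int64(179))
[ 522. -166.   46.] (np.int64(402), np.int64(179))
```

View pics/c1.png

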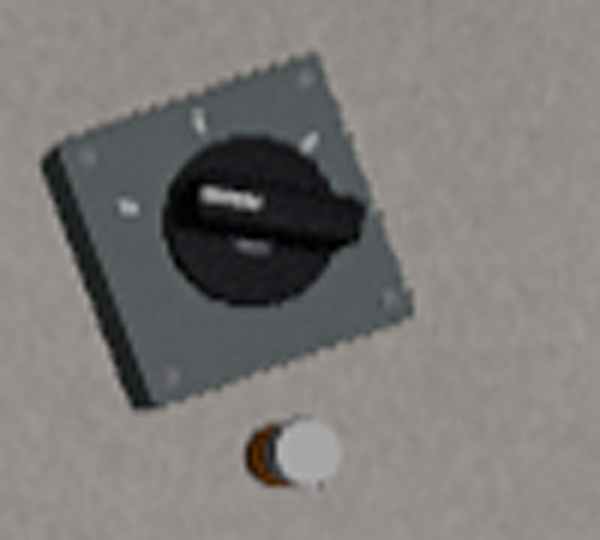

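The crop shows the black bar knob on the grey pod with its pointer end upper left, at crop (230,195), aimed at the first tick (128,207). The second tick is at (198,120) and the third at (308,142). The axis is at about (516,-201.5) and the bar yaw is 80.8°. Next I check clearance along the path.

```bash
cat >> h.py <<'E'
from scipy.spatial.transform import Rotation as R
def go(xyz,yaw_y):  # tool down, tool y at yaw_y deg
    o=ctrl.get_obs(); A=R.from_rotvec(o["orientation"])
    a=np.radians(yaw_y); y=np.array([np.cos(a),np.sin(a),0]); z=np.array([0,0,-1.]); x=np.cross(y,z)
    B=R.from_matrix(np.stack([x,y,z],1))
    print("t",o["t"],"pos",o["ee_pos"].round(1),"shift",A.inv().apply(np.array(xyz)-o["ee_pos"]).round(1),"turn",(A.inv()*B).as_rotvec().round(3),"F",o["ft_force"].round(1),"w",round(o["width"],1))
E
python3 - <<'E'
from h import *
p=get_image("top"); W,u,v=world(p,np.ones((400,640),bool))
a=np.array([223,584.]);b=np.array([516,-201.5])
for t in np.linspace(0,1,12):
    c=a+t*(b-a); d=np.linalg.norm(W[:,:2]-c,axis=1)
    print(c.round(),[W[(d<r),2].max().round() if (d<r).any() else None for r in(60,110,150)])
go([516,-201.5,150],-9.25)
E
```

```text
[223. 584.] [np.float64(23.0), np.float64(27.0), np.float64(163.0)]
[250. 513.] [np.float64(27.0), np.float64(36.0), np.float64(245.0)]
[276. 441.] [np.float64(27.0), np.float64(31.0), np.float64(247.0)]
[303. 370.] [np.float64(6.0), np.float64(27.0), np.float64(34.0)]
[330. 298.] [np.float64(6.0), np.float64(27.0), np.float64(46.0)]
[356. 227.] [np.float64(6.0), np.float64(49.0), np.float64(62.0)]
[383. 156.] [np.float64(28.0), np.float64(51.0), np.float64(62.0)]
[409.  84.] [np.float64(49.0), np.float64(82.0), np.float64(82.0)]
[436.  13.] [np.float64(82.0), np.float64(82.0), np.float64(82.0)]
[463. -59.] [np.float64(82.0), np.float64(82.0), np.float64(102.0)]
[ 489. -130.] [np.float64(102.0), np.float64(102.0), np.float64(102.0)]
[ 516. -202.] [np.float64(102.0), np.float64(102.0), np.float64(102.0)]
t 0.4 pos [222.9 583.8 222.6] shift [-554.  -629.    72.7] turn [-0.     0.     1.367] F [ 0.  -0.3  0.2] w 87.7
```

Emit:
{"method": "servo_tool", "body": {
  "deltas": [
    [[-26,-30,0],[0,0,0]],
    [[-52,-60,0],[0,0,0]],
    [[-78,-90,0],[0,0,0]],
    [[-104,-120,0],[0,0,0]],
    [[-130,-148,0],[0,0,0]]
  ],
  "grip": -1
}}

```text
t: 0.82
ee_pos: [291.6, 397.3, 222.6]
orientation: [0.569, 3.09, -0.0]
ft_force: [0.2, 0.2, -0.8]
width: 87.4
grasp_force: 0.0
```

Emit:
{"method": "servo_tool", "body": {
  "deltas": [
    [[-26,-30,0],[0,0,0]],
    [[-52,-60,0],[0,0,0]],
    [[-78,-90,0],[0,0,0]],
    [[-104,-120,0],[0,0,0]],
    [[-130,-148,0],[0,0,0]]
  ]
}}

```text
t: 1.23
ee_pos: [360.4, 212.7, 222.9]
orientation: [0.569, 3.089, 0.0]
ft_force: [0.7, 0.3, -0.2]
width: 87.8
grasp_force: 0.0
```

Emit:
{"method": "servo_tool", "body": {
  "deltas": [
    [[-26,-30,0],[0,0,0]],
    [[-52,-60,0],[0,0,0]],
    [[-78,-90,0],[0,0,0]],
    [[-104,-120,0],[0,0,0]],
    [[-130,-148,0],[0,0,0]]
  ]
}}

```text
t: 1.65
ee_pos: [429.1, 27.9, 223.0]
orientation: [0.57, 3.089, 0.0]
ft_force: [-0.3, 0.8, 0.4]
width: 87.7
grasp_force: 0.0
```

Emit:
{"method": "servo_tool", "body": {
  "deltas": [
    [[-26,-30,0],[0,0,0]],
    [[-52,-60,0],[0,0,0]],
    [[-78,-90,0],[0,0,0]],
    [[-104,-120,0],[0,0,0]],
    [[-130,-148,0],[0,0,0]]
  ]
}}

```text
t: 2.07
ee_pos: [497.8, -157.0, 222.8]
orientation: [0.571, 3.089, -0.0]
ft_force: [0.3, 1.5, -0.4]
width: 87.5
grasp_force: 0.0
```

Emit:
{"method": "servo_tool", "body": {
  "deltas": [
    [[0,0,0],[0,0,0.12]],
    [[0,0,0],[0,0,0.24]],
    [[0,0,0],[0,0,0.36]],
    [[0,0,0],[0,0,0.48]],
    [[0,0,0],[0,0,0.6]]
  ]
}}

```text
t: 2.48
ee_pos: [497.5, -154.9, 222.7]
orientation: [1.466, 2.778, 0.0]
ft_force: [-0.5, 0.1, -1.0]
width: 87.9
grasp_force: 0.0
```

Emit:
{"method": "servo_tool", "body": {
  "deltas": [
    [[0,0,0],[0,0,0.12]],
    [[0,0,0],[0,0,0.24]],
    [[0,0,0],[0,0,0.36]],
    [[0,0,0],[0,0,0.48]],
    [[0,0,0],[0,0,0.6]]
  ]
}}

```text
t: 2.9
ee_pos: [497.6, -154.7, 222.8]
orientation: [2.221, 2.221, 0.0]
ft_force: [0.6, 0.6, -0.3]
width: 88.1
grasp_force: 0.0
```

```bash
python3 -c "
from h import *
go([516,-201.5,130],-9.25)"
```

```text
t 2.9 pos [ 497.6 -154.7  222.8] shift [-46.8  18.4  92.8] turn [0.    0.    0.161] F [ 0.6  0.6 -0.3] w 88.1
```

Emit:
{"method": "servo_tool", "body": {
  "deltas": [
    [[-23,9,20],[0,0,0.08]],
    [[-46.8,18.4,40],[0,0,0.161]],
    [[-46.8,18.4,65],[0,0,0.161]],
    [[-46.8,18.4,93],[0,0,0.161]],
    [[-46.8,18.4,93],[0,0,0.161]]
  ]
}}

```text
t: 3.32
ee_pos: [513.2, -200.5, 125.3]
orientation: [-2.382, -2.037, 0.006]
ft_force: [-1.1, 1.0, -1.0]
width: 87.8
grasp_force: 0.0
```

Run:
```python
from h import *
go([516,-201.5,71],-9.25)
a,b=get_image("top"),get_image("scene")
print(b["pose"].round(2))
cv2.imwrite("pics/d.png",cv2.resize(np.hstack([a["frame"][130:230,370:480],b["frame"][195:295,190:300]]),None,fx=3.5,fy=3.5,interpolation=cv2.INTER_CUBIC))
```

```text
t 3.3167 pos [ 513.2 -200.5  125.3] shift [-0.6  3.4 54.2] turn [-0.008 -0.002  0.006] F [-1.1  1.  -1. ] w 87.8
[[ 5.30000e-01  6.50000e-01 -5.40000e-01  1.02247e+03]
 [ 8.50000e-01 -4.20000e-01  3.30000e-01 -3.17950e+02]
 [-1.00000e-02 -6.30000e-01 -7.70000e-01  8.34920e+02]
 [ 0.00000e+00  0.00000e+00  0.00000e+00  1.00000e+00]]
```

View pics/d.png

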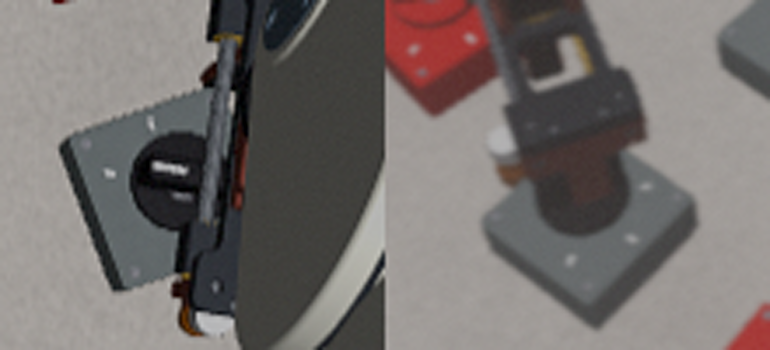

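Emit:
{"method": "servo_tool", "body": {
  "deltas": [
    [[0,0,0],[0,0,0]],
    [[0,0,0],[0,0,0]]
  ]
}}

```text
t: 3.58
ee_pos: [517.3, -201.7, 131.5]
orientation: [2.384, 2.042, 0.002]
ft_force: [0.6, 0.3, -0.1]
width: 88.0
grasp_force: 0.0
```

```bash
python3 -c "
from h import *
go([516,-201.5,71],-9.25)"
```

```text
t 3.5833 pos [ 517.3 -201.7  131.5] shift [-0.  -1.5 60.5] turn [0.003 0.001 0.007] F [ 0.6  0.3 -0.1] w 88.0
```

Emit:
{"method": "servo_tool", "body": {
  "deltas": [
    [[0,0,15],[0,0,0]],
    [[0,0,30],[0,0,0]],
    [[0,0,45],[0,0,0]],
    [[0,0,55],[0,0,0]],
    [[0,0,59],[0,0,0]]
  ]
}}

```text
t: 4.0
ee_pos: [516.2, -201.2, 70.5]
orientation: [-2.386, -2.043, 0.0]
ft_force: [-0.9, 0.1, -0.1]
width: 88.0
grasp_force: 0.0
```

Emit:
{"method": "servo_tool", "body": {
  "deltas": [
    [[0,0,0],[0,0,0]],
    [[0,0,0],[0,0,0]],
    [[0,0,0],[0,0,0]]
  ]
}}

```text
t: 4.25
ee_pos: [516.9, -201.6, 71.6]
orientation: [2.386, 2.042, 0.001]
ft_force: [0.2, 0.1, -0.8]
width: 88.0
grasp_force: 0.0
```

```bash
python3 -c "
from h import *
go([516,-201.5,70],-9.25)"
```

```text
t 4.25 pos [ 516.9 -201.6   71.6] shift [-0.  -0.9  1.6] turn [0.002 0.    0.006] F [ 0.2  0.1 -0.8] w 88.0
```

Close on the bar.

Emit:
{"method": "servo_tool", "body": {
  "deltas": [
    [[0,-0.5,1],[0,0,0]],
    [[0,-0.5,1],[0,0,0]],
    [[0,-0.5,1],[0,0,0]],
    [[0,-0.5,1],[0,0,0]],
    [[0,-0.5,1],[0,0,0]]
  ],
  "grip": 1
}}

```text
t: 4.67
ee_pos: [515.8, -201.4, 69.8]
orientation: [2.387, 2.043, 0.0]
ft_force: [0.1, -0.1, -0.8]
width: 58.3
grasp_force: 0.0
```

Emit:
{"method": "servo_tool", "body": {
  "deltas": [
    [[0,0,0],[0,0,0]],
    [[0,0,0],[0,0,0]],
    [[0,0,0],[0,0,0]],
    [[0,0,0],[0,0,0]],
    [[0,0,0],[0,0,0]]
  ]
}}

```text
t: 5.08
ee_pos: [515.7, -201.3, 69.6]
orientation: [-2.387, -2.043, 0.0]
ft_force: [0.2, -0.1, -0.2]
width: 24.7
grasp_force: 0.0
```

Emit:
{"method": "servo_tool", "body": {
  "deltas": [
    [[0,0,0],[0,0,0]],
    [[0,0,0],[0,0,0]],
    [[0,0,0],[0,0,0]],
    [[0,0,0],[0,0,0]]
  ]
}}

```text
t: 5.42
ee_pos: [514.7, -201.1, 69.6]
orientation: [-2.386, -2.042, 0.002]
ft_force: [-5.6, -0.0, 4.9]
width: 15.8
grasp_force: 30.0
```

Emit:
{"method": "servo_tool", "body": {
  "deltas": [
    [[0,0,2],[0,0,0]],
    [[0,0,4],[0,0,0]],
    [[0,0,6],[0,0,0]],
    [[0,0,8],[0,0,0]],
    [[0,0,9.5],[0,0,0]]
  ]
}}

```text
t: 5.83
ee_pos: [514.8, -201.1, 60.3]
orientation: [-2.386, -2.042, 0.002]
ft_force: [-6.0, 1.0, 10.2]
width: 15.5
grasp_force: 30.0
```

Emit:
{"method": "servo_tool", "body": {
  "deltas": [
    [[0,0,0],[0,0,0]],
    [[0,0,0],[0,0,0]]
  ]
}}

```text
t: 6.0
ee_pos: [514.8, -201.1, 60.4]
orientation: [-2.386, -2.042, 0.002]
ft_force: [-6.6, 0.2, 9.2]
width: 15.9
grasp_force: 30.0
```

Emit:
{"method": "servo_tool", "body": {
  "deltas": [
    [[0,-1,0.5],[0,0,0]],
    [[0,-1,0.5],[0,0,0.05]],
    [[0,-1,0.5],[0,0,0.1]],
    [[0,-1,0.5],[0,0,0.15]],
    [[0,-1,0.5],[0,0,0.2]]
  ]
}}

```text
t: 6.42
ee_pos: [515.1, -201.2, 60.4]
orientation: [2.58, 1.791, 0.001]
ft_force: [-3.6, 0.3, 8.6]
width: 15.9
grasp_force: 30.0
```

Emit:
{"method": "servo_tool", "body": {
  "deltas": [
    [[0,0,0],[0,0,0.08]],
    [[0,0,0],[0,0,0.16]],
    [[0,0,0],[0,0,0.24]],
    [[0,0,0],[0,0,0.32]],
    [[0,0,0],[0,0,0.4]]
  ]
}}

```text
t: 6.83
ee_pos: [515.6, -201.6, 60.6]
orientation: [2.885, 1.24, 0.002]
ft_force: [-2.1, -0.8, 9.4]
width: 15.9
grasp_force: 30.0
```

Emit:
{"method": "servo_tool", "body": {
  "deltas": [
    [[0,0,0],[0,0,0.09]],
    [[0,0,0],[0,0,0.18]],
    [[0,0,0],[0,0,0.27]],
    [[0,0,0],[0,0,0.36]],
    [[0,0,0],[0,0,0.44]]
  ]
}}

```text
t: 7.25
ee_pos: [516.0, -202.2, 60.8]
orientation: [3.085, 0.58, 0.004]
ft_force: [-2.1, -3.4, 10.1]
width: 15.7
grasp_force: 30.0
```

Emit:
{"method": "servo_tool", "body": {
  "deltas": [
    [[0,0,0],[0,0,0]],
    [[0,0,0],[0,0,0]],
    [[0,0,0],[0,0,0]]
  ]
}}

```text
t: 7.5
ee_pos: [516.0, -202.2, 60.8]
orientation: [3.084, 0.586, 0.004]
ft_force: [-2.8, -3.3, 8.7]
width: 15.7
grasp_force: 30.0
```

Run:
```python
from h import *
go([515,-201.3,70],-69.25); print(ctrl.get_obs()["moment"])
b=get_image("scene"); a=get_image("top")
cv2.imwrite("pics/e.png",cv2.resize(np.hstack([a["frame"][130:230,370:480],b["frame"][195:295,190:300]]),None,fx=3.5,fy=3.5,interpolation=cv2.INTER_CUBIC))
```

```text
t 7.5 pos [ 516.  -202.2   60.8] shift [-0.6 -1.2 -9.2] turn [ 0.003 -0.002  0.014] F [-2.8 -3.3  8.7] w 15.7
[-0.60729994  0.57429247 -0.00888394]
```

View pics/e.png

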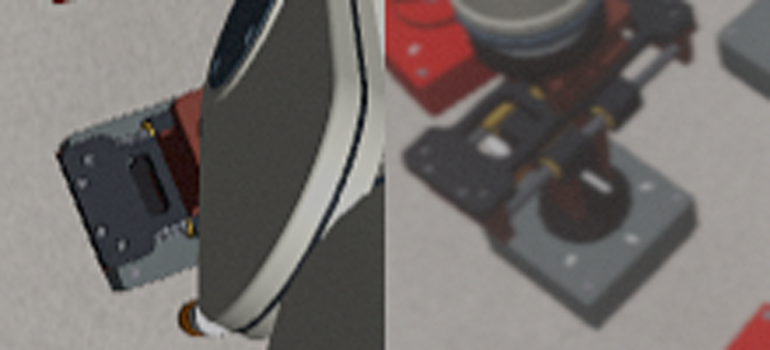

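The scene half shows the white pointer line running from (585,172) to (610,190), parallel to the direction from the axis to the middle tick (630,238). The knob has therefore turned with the gripper. I let it rise in the grip, then open.

Emit:
{"method": "servo_tool", "body": {
  "deltas": [
    [[0,0,-2],[0,0,0.01]],
    [[0,0,-4],[0,0,0.01]],
    [[0,0,-6],[0,0,0.01]],
    [[0,0,-8],[0,0,0.01]],
    [[0,0,-9.3],[0,0,0.01]]
  ]
}}

```text
t: 8.02
ee_pos: [516.0, -202.2, 69.8]
orientation: [3.087, 0.571, 0.004]
ft_force: [2.7, -5.1, -12.4]
width: 15.6
grasp_force: 30.0
```

Emit:
{"method": "servo_tool", "body": {
  "deltas": [
    [[0,0,0],[0,0,0]],
    [[0,0,0],[0,0,0]]
  ]
}}

```text
t: 8.18
ee_pos: [516.0, -202.2, 69.6]
orientation: [3.087, 0.571, 0.004]
ft_force: [-0.6, -6.3, 4.8]
width: 15.6
grasp_force: 30.0
```

Emit:
{"method": "servo_tool", "body": {
  "deltas": [
    [[0,0,0],[0,0,0]],
    [[0,0,0],[0,0,0]],
    [[0,0,0],[0,0,0]],
    [[0,0,0],[0,0,0]],
    [[0,0,0],[0,0,0]]
  ],
  "grip": -1
}}

```text
t: 8.6
ee_pos: [514.5, -200.8, 68.7]
orientation: [-3.089, -0.571, 0.001]
ft_force: [-1.1, -0.5, 0.4]
width: 46.1
grasp_force: 0.0
```

Emit:
{"method": "servo_tool", "body": {
  "deltas": [
    [[0,0,0],[0,0,0]],
    [[0,0,0],[0,0,0]],
    [[0,0,0],[0,0,0]],
    [[0,0,0],[0,0,0]],
    [[0,0,0],[0,0,0]]
  ]
}}

```text
t: 9.02
ee_pos: [514.7, -201.1, 69.0]
orientation: [-3.089, -0.571, 0.0]
ft_force: [0.3, -0.1, 0.3]
width: 79.1
grasp_force: 0.0
```

Emit:
{"method": "servo_tool", "body": {
  "deltas": [
    [[0,0,-20],[0,0,0]],
    [[0,0,-50],[0,0,0]],
    [[0,0,-80],[0,0,0]],
    [[0,0,-110],[0,0,0]],
    [[0,0,-140],[0,0,0]]
  ]
}}

```text
t: 9.43
ee_pos: [514.4, -201.0, 210.3]
orientation: [-3.089, -0.571, 0.0]
ft_force: [0.5, -0.1, -0.3]
width: 87.8
grasp_force: 0.0
```

Emit:
{"method": "servo_tool", "body": {
  "deltas": [
    [[-40,0,0],[0,0,0]],
    [[-80,0,0],[0,0,0]],
    [[-120,0,0],[0,0,0]],
    [[-160,0,0],[0,0,0]],
    [[-190,0,0],[0,0,0]]
  ]
}}

```text
t: 9.85
ee_pos: [334.7, -269.1, 209.0]
orientation: [-3.089, -0.572, 0.001]
ft_force: [-0.4, -1.0, -0.5]
width: 88.1
grasp_force: 0.0
```

Run:
```python
from h import *
go([515,-201.3,70],-69.25)
p=get_image("top"); b=get_image("scene"); f=p["frame"]
cv2.imwrite("pics/f.png",cv2.resize(np.hstack([f[130:240,290:480],b["frame"][190:300,190:300]]),None,fx=2.6,fy=2.6,interpolation=cv2.INTER_CUBIC))
m=np.zeros(f.shape[:2],bool); m[150:215,385:455]=True
W,u,v=world(p,m); P=W[(W[:,2]>90)&(W[:,2]<115)]
print(len(P),np.median(P[:,2]),cv2.minAreaRect(P[:,:2].astype(np.float32)))
```

```text
t 9.85 pos [ 334.7 -269.1  209. ] shift [192.7   1.3 138.9] turn [-0.     0.001  0.004] F [-0.4 -1.  -0.5] w 88.1
247 98.68844554732834 ((515.6354370117188, -201.92987060546875), (55.94096755981445, 16.153663635253906), 19.873821258544922)
```

View pics/f.png

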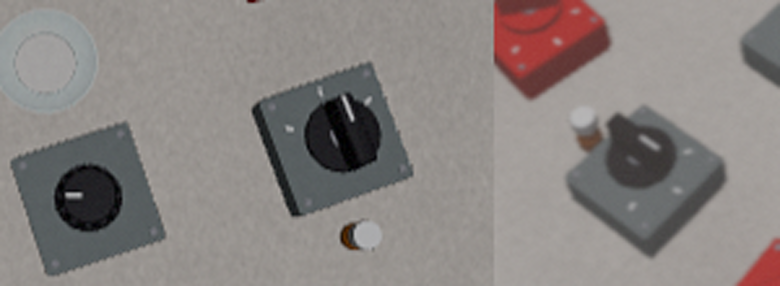

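The pointer at (348,105) now has yaw 19.9°, 60.9° clockwise of its start, on the middle tick. The bar top is at 98.7 mm, the same height as when the knob was out. The dimmer mark at (73,195) hasn't moved, so I hand the job in.

Emit:
{"method": "servo_tool", "body": {
  "deltas": [
    [[0,0,0],[0,0,0]],
    [[0,0,0],[0,0,0]],
    [[0,0,0],[0,0,0]]
  ]
}}

```text
t: 10.2
ee_pos: [338.4, -269.1, 209.1]
orientation: [3.088, 0.573, 0.001]
ft_force: [-0.3, -0.8, 0.6]
width: 87.6
grasp_force: 0.0
```

```bash
python3 -c "
from workcell import close_job
print(close_job())"
```

```text
the job is handed in; nothing more can be done
None
```

The job is handed in at about 10 s: the selector knob was pushed in, turned 60° clockwise to its middle tick and sprang fully back out, the dimmer looked unmoved, and the arm ended clear of everything (no verdict was returned).

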